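Set out the plate-test station

ROBOT

A 6-joint arm with a two-finger parallel gripper is mounted at the origin on a cart in front of the work surface, level with it; the furniture and walls round the work are solid. World frame = base frame: x ahead of the robot, y to its left, z up, the work surface at z = 0. Lengths are in mm, angles in rad, forces in N, time in s.
With the tool pointing down it reaches from about 250 to 800 mm from the base axis. Payload 3.9 kg.
Tool frame: the origin (TCP) lies midway between the tips of the shut fingers; the grasp point (between the pads) lies 19 mm behind it; z points along the fingers, y is the line along which they close (so a half turn about z gives the same grasp; the last joint's range is limited). The gripper opens to 85 mm and grips with 20 to 120 N. Pads are 22 mm wide; open, the fingers measure 114 mm over their backs; the gripper's body (76 mm by 85 mm) begins 54 mm behind the grasp point. The pads swing forward as they close: fully open they stand 13 mm farther back than shut.
Start: joints at [-1.168, 0.26, -0.138, 1.173, 0, 1.571], TCP at [205.792, -482.975, 231.304] pointing down, gripper open.
Joint ranges: [-2.78, 2.78], [-0.83, 1.72], [-1.28, 1.37], [-1.9, 2.12], [-1.57, 1.48], [-3.14, 3.14]. Speed limits (rad/s): [2.57, 2.57, 3.14, 3.14, 3.14, 3.14].

INTERFACE

Orientations are given as a unit quaternion [x, y, z, w].
In Python, from bench import * gives the robot as it stands.
- The arm moves only by the tool jog_arm, never from a script. Its argument "rows" is a list that holds one entry, the list of rows, each a list of 7 numbers: the turn, a rotation vector about the world's x, y, z in degrees, then the shift along the world's x, y, z in cm, then the closure, from 0 (fully open) to 1 (shut). In form: [[[wx, wy, wz, tx, ty, tz, hand], ...]]. A call has 1 to 10 rows; each row shifts and turns the commanded pose from where the row before left it; what a row does not reach is not made up. A row lasts 1/12 s, in which the tool goes at most 41.7 mm and 7.16 degrees, less where a joint would pass 70% of its speed; a pose out of reach is approached as far as the arm can. A call with a gripper value outside its range is refused whole. The fingers move at their own pace and stop on an object; "newtons" is the grip in N (left out, the last holds). Time passes only in rows, so rows that do not move let the fingers close. It gives the time, the measured TCP pose, the force, the opening and the grip force at its end, in the units of the state.
- sense(): the state, without advancing time (a new reading comes with each control period).
- capture(name): name is "side" or "top"; returns the picture (384x512x3 uint8, red, green, blue); there is no depth.
- camera_model(name): a dict with "K" (3x3 intrinsics, pixels), "camera_from_world" (4x4, takes a point from world to camera coordinates). Camera axes: x right, y up, looking along -z (the intrinsics and any distortion apply to the point x, -y, -z); pixel columns grow to the right and rows downward; lengths in mm; the calibration is good to about 2 mm. A picture is of the moment at which its call begins. camera_model takes no time and is no camera call.
- sign_off(): hands the job in; it is judged then, once.
The state is a dict: "t": time; "joint_pos": joint angles; "dq": joint speeds; "tau": joint torques, N m; "position": TCP position; "orientation": TCP orientation; "ft_force": force on the tool from outside, world axes, zero at the start; "ft_torque": the same for the moment, N m; "grip_width": finger opening in mm; "grasp_force": force on a finger pad.
Only numpy, scipy, OpenCV 4.12 (cv2) and the standard library are available. Lean on these libraries where they do the work, as an engineer would, in place of code of your own. Each camera call takes 0.05 s, during which the arm holds its last target. There are 200 camera calls.

TASK

Set out the plate-test station: centre the cream dish on the yellow mat with the pink dish stacked squarely on top of it, and centre the red-capped bottle on the blue mat. Stand the amber bottle on the bench midway between the two mats, in line with their centres, and stand the brown vial straight behind the amber bottle (on the side away from you, square to the row of mats), 10 cm from it centre to centre. Everything ends upright and let go; tip nothing over, and leave the beaker, the timer and the black marker where they are.

Things in the scene. Friction and masses are not known exactly. Their poses are not given: they have to be found in the camera images.
- yellow_mat: Yellow square bench mat, 100 x 100 x 3 mm, fixed, thin black ring printed round its centre. Origin at its centre, on its underside (z = 0), z up; x points away from the robot (within 0.2 rad), square to the row of the two mats; y runs along the row. The blue mat's centre lies at y = +240 or -240 mm, x = 0 in this frame: either mat may be the left one.
- blue_mat: Blue square bench mat, otherwise the same as the yellow one (100 x 100 x 3 mm, black ring, fixed, origin at its centre at bench height, axes parallel to those of the yellow mat); 240 mm from the yellow mat, centre to centre.
- cream_dish: Clear petri dish with fixed lid and cream-coloured contents, round, 62 mm across the lid (z = 4 to 15 mm), 58 mm across the foot, 15 mm high, about 30 g. Origin at the centre of its underside, z up; turned any way round at the start, standing upright on the bench. Can be gripped from above across its diameter.
- pink_dish: Clear petri dish with fixed lid and pink contents, the same shape and size as the cream one (62 mm across, 15 mm high, about 30 g); stacked on another dish its underside rests 15 mm above the other's. Origin at the centre of its underside, z up; turned any way round at the start, standing upright on the bench. 
- red_bottle: White and clear reagent bottle with a red screw cap, round body 47 mm across, 95 mm high, straight-sided up to about 45 mm, about 90 g. Origin at the centre of its underside, z up; turned any way round at the start, standing upright on the bench. 
- amber_bottle: Amber-brown glass dropper bottle with a grey cap, round body 38 mm across, 78 mm high, straight-sided up to about 35 mm, about 60 g. Origin at the centre of its underside, z up; turned any way round at the start, standing upright on the bench. 
- brown_vial: Small upright glass vial with brownish contents and a white cap, body 20 mm across, 51 mm high (cap from 40 mm up, 21 mm across), about 20 g. Origin at the centre of its underside, z up; turned any way round at the start, standing upright on the bench. 
- beaker: Glass beaker with a pale yellow content, 72 mm across, 92 mm high, loose; a bystander standing on the bench behind and to the right, to be left where it is. Origin at the centre of its underside, z up.
- bench_timer: White kitchen-style lab timer with red and blue buttons, 66 x 62 x 18 mm, lying flat, loose; a bystander behind and to the left, to be left where it is. Origin at the centre of its underside, z up.
- black_marker: Black marker pen, 12 x 116 x 14 mm, lying along its y axis at the front edge of the bench, loose; a bystander, to be left where it is. Origin at the centre of its underside.
Not all that is in view belongs to the job. What is shaped like the pink_dish but purple is not meant.

How it is judged (in metres and radians):
At the end, for the whole second after the job is handed in: Cream dish on yellow mat, red bottle on blue mat, centres within 12 mm; pink dish on cream, within 10 mm; amber bottle on bench within 15 mm of the mats' midpoint along and across; vial on bench behind it, 85-115 mm off, within 25 mm sideways of the midpoint; all upright, at rest, released (horizontal distance between cream_dish and yellow_mat below 0.012 m and height (world z) of cream_dish between 0.0015 and 0.006 m and horizontal distance between pink_dish and cream_dish below 0.01 m and z of pink_dish in the frame of cream_dish between 0.012 and 0.018 m and horizontal distance between red_bottle and blue_mat below 0.012 m and height (world z) of red_bottle between 0.0015 and 0.006 m and x of amber_bottle in the frame of yellow_mat between -0.015 and 0.015 m and ((y of amber_bottle in the frame of yellow_mat between 0.105 and 0.135 m and y of blue_mat in the frame of yellow_mat above 0 m) or (y of amber_bottle in the frame of yellow_mat between -0.135 and -0.105 m and y of blue_mat in the frame of yellow_mat below 0 m)) and height (world z) of each of amber_bottle, brown_vial below 0.004 m and horizontal distance between brown_vial and amber_bottle between 0.085 and 0.115 m and x of brown_vial in the frame of yellow_mat above 0.065 m and ((y of brown_vial in the frame of yellow_mat between 0.095 and 0.145 m and y of blue_mat in the frame of yellow_mat above 0 m) or (y of brown_vial in the frame of yellow_mat between -0.145 and -0.095 m and y of blue_mat in the frame of yellow_mat below 0 m)) and angle between each of cream_dish, pink_dish, red_bottle, amber_bottle, brown_vial's own z axis and vertical below 0.1 rad and linear speed of each of cream_dish, pink_dish, red_bottle, amber_bottle, brown_vial below 0.02 m/s and angular speed of each of cream_dish, pink_dish, red_bottle, amber_bottle, brown_vial below 0.2 rad/s); the robot touches nothing.
It fails at once if the beaker is pushed more than 25 mm from its place (distance of beaker from where it was at the start of the episode above 0.025 m).
It fails at once if the timer is pushed more than 25 mm from its place (distance of bench_timer from where it was at the start of the episode above 0.025 m).
It fails at once if the black marker is pushed more than 25 mm from its place (distance of black_marker from where it was at the start of the episode above 0.025 m).
It fails at once if one of the dishes, the bottles or the vial is tipped over (more than about 50 degrees) (angle between any of cream_dish, pink_dish, red_bottle, amber_bottle, brown_vial's own z axis and vertical above 0.9 rad).
It also fails if it takes over 128 s, if anything falls off the work surface, if the arm or the gripper's body presses on something with over 40 N, if the wrist force passes 120 N, or if a joint passes its speed limit or range.

## Working session

There is one attempt and no reset: what is moved stays moved. The work goes in short steps, Python scripts to look and compute and a tool call to move; the robot and the scene stay as the last step left them, time stands still between calls to the robot, and variables do not carry over. Pictures are saved under pics/ and viewed, at most 14 in all, crops included, and the job is handed in when it is done.

Besides the shell and the picture viewer there is one more tool, called after "Call:" as name([rows], argument=value, ...), one row to a line, values as JSON. jog_arm: Moves the arm, as the interface text tells. Its arguments: {"type":"object","properties":{"rows":{"type":"array","items":{"type":"array","items":{"type":"array","items":{"type":"number"}}}},"newtons":{"type":"number"}},"required":["rows"]}

```bash
mkdir -p pics
cat > h.py <<'E'
from bench import *
import numpy as np, cv2
def save(n,f): 
    im=capture(n); cv2.imwrite('pics/'+f,im[:,:,::-1]); return im
def ray(n,u,v,z):
    m=camera_model(n);K=np.array(m['K']);T=np.array(m['camera_from_world'])
    d=np.linalg.solve(K,[u,v,1.]);d=np.array([d[0],-d[1],-d[2]])
    R=T[:3,:3];c=-R.T@T[:3,3];d=R.T@d
    return (c+d*(z-c[2])/d[2])[:2]
def cam(n):
    T=np.array(camera_model(n)['camera_from_world']);return -T[:3,:3].T@T[:3,3]
E
python3 - <<'E'
from h import *
a=save('top','t0.png');b=save('side','s0.png')
for n in('top','side'):print(cam(n).round(),camera_model(n))
s=sense();print(s['t'],s['position'],s['orientation'],s['grip_width'])
E
```

```text
[ 388.  -27. 1413.] {'K': array([[408.85946175,   0.        , 255.72245158],
       [  0.        , 408.85946175, 192.78198349],
       [  0.        ,   0.        ,   1.        ]]), 'camera_from_world': array([[ 2.68464389e-03, -9.99991301e-01, -3.19215276e-03,
        -2.31824021e+01],
       [ 9.93603908e-01,  2.30710516e-03,  1.12897970e-01,
        -5.45088849e+02],
       [-1.12889623e-01, -3.47482630e-03,  9.93601459e-01,
        -1.36006564e+03],
       [ 0.00000000e+00,  0.00000000e+00,  0.00000000e+00,
         1.00000000e+00]])}
[ 30. 847. 526.] {'K': array([[380.90303058,   0.        , 263.85969207],
       [  0.        , 380.90303058, 190.79586045],
       [  0.        ,   0.        ,   1.        ]]), 'camera_from_world': array([[-8.67370637e-01, -4.97208776e-01,  2.12511560e-02,
         4.35658618e+02],
       [ 2.28964042e-01, -3.60780698e-01,  9.04108818e-01,
        -1.77300890e+02],
       [-4.41863832e-01,  7.89063192e-01,  4.26773515e-01,
        -8.79541414e+02],
       [ 0.00000000e+00,  0.00000000e+00,  0.00000000e+00,
         1.00000000e+00]])}
0.1 [ 205.53542997 -482.39123667  230.53916677] [ 9.79790660e-01  2.00023582e-01 -1.70271569e-04 -8.95035847e-04] 85.40384449018963
```

View pics/t0.png

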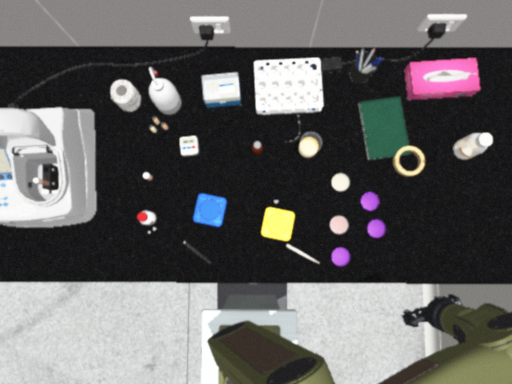

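View pics/s0.png

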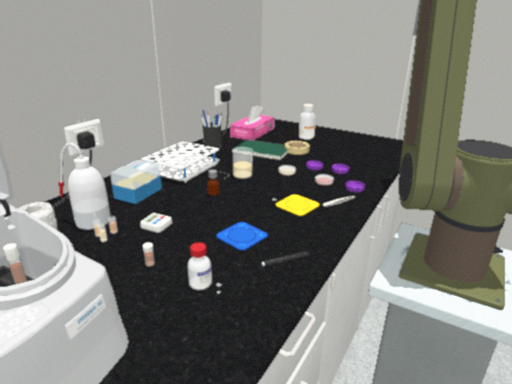

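Top view: red bottle (146,218), white-capped vial (147,176), amber bottle (257,147), cream dish (340,182), pink dish (339,225), blue mat (210,210), yellow mat (278,224).
Lookalikes: 
- Vial: small tubes at (153,128), (158,121), (165,126); chosen (147,176).
- Pink dish: purple dishes at (370,201), (376,229), (341,257); chosen (339,225).
- Cream dish: tape ring (409,160) and beaker (309,146); chosen (340,182).
- Bottles: white bottles (472,146), (164,96), (125,95).

```bash
cat >> h.py <<'E'
def blobs(im,lo,hi,box,amin=8):
    u0,v0,u1,v1=box
    h=cv2.cvtColor(im,cv2.COLOR_RGB2HSV);m=cv2.inRange(h,lo,hi)
    k=np.zeros_like(m);k[v0:v1,u0:u1]=m[v0:v1,u0:u1]
    n,l,s,c=cv2.connectedComponentsWithStats(k)
    i=sorted([i for i in range(1,n) if s[i,4]>=amin],key=lambda i:-s[i,4])
    return [(c[j].round(1),s[j]) for j in i]
E
python3 - <<'E'
from h import *
a=cv2.imread('pics/t0.png')[:,:,::-1].copy();b=cv2.imread('pics/s0.png')[:,:,::-1].copy()
spec={'yel':((22,120,120),(35,255,255),(255,195,305,250),3),'blue':((95,120,80),(120,255,255),(185,185,235,235),3),
'cream':((0,0,90),(179,255,255),(325,168,356,196),15),'pink':((0,0,90),(179,255,255),(325,211,354,238),15),
'redcap':((0,150,90),(179,255,255),(132,205,152,230),95),'vial':((0,0,80),(179,255,255),(138,165,157,186),51),
'amber':((0,0,60),(179,255,255),(247,136,268,158),78)}
for k,(lo,hi,bx,z) in spec.items():
    for c,s in blobs(a,lo,hi,bx)[:2]: print('top',k,c,s,ray('top',*c,z).round(1))
sp={'yel':((22,120,120),(35,255,255),(265,185,330,220),3),'blue':((95,120,80),(120,255,255),(205,215,275,255),3),
'cream':((0,0,100),(179,255,255),(272,160,302,180),8),'pink':((0,0,100),(179,255,255),(310,170,337,190),8),
'redcap':((0,150,90),(179,255,255),(180,235,215,260),88),'vialcap':((0,0,150),(179,60,255),(138,238,160,252),45),
'vial':((0,0,60),(179,255,255),(138,235,160,270),25),
'amber':((0,0,45),(179,255,255),(203,166,223,200),39)}
for k,(lo,hi,bx,z) in sp.items():
    for c,s in blobs(b,lo,hi,bx)[:2]: print('side',k,c,s,ray('side',*c,z).round(1))
m=cv2.inRange(cv2.cvtColor(a,cv2.COLOR_RGB2HSV),(22,120,120),(35,255,255));m[:195]=0;m[250:]=0
for col,bx in(((22,120,120),(255,195,305,250)),((95,120,80),(185,185,235,235))):
    m=cv2.inRange(cv2.cvtColor(a,cv2.COLOR_RGB2HSV),col,(col[0]+20,255,255));q=np.zeros_like(m);u0,v0,u1,v1=bx;q[v0:v1,u0:u1]=m[v0:v1,u0:u1]
    print(cv2.minAreaRect(cv2.findNonZero(q)))
f=lambda im,x,y,w,h,s:cv2.resize(im[y:y+h,x:x+w],(w*s,h*s),interpolation=cv2.INTER_CUBIC)
o=np.vstack([np.hstack([f(a,130,110,50,50,5),f(a,130,160,50,50,5),f(a,320,170,60,50,5)]),np.hstack([f(b,85,205,80,65,5),f(b,190,165,80,65,5)])[:, :800]]) if 0 else None
c1=np.hstack([f(a,130,110,65,50,6),f(a,130,165,65,50,6)]);c2=np.hstack([f(b,90,215,65,50,6),f(b,195,165,65,50,6)])
cv2.imwrite('pics/c0.png',np.vstack([c1,c2])[:,:,::-1])
E
```

```text
top yel [277.7 223.5] [261 207  34  35 812] [442.1 -97.6]
top blue [209.4 209.6] [192 193  35  35 952] [489.4 138.2]
top cream [340.  181.9] [331 173  19  19 290] [ 585.4 -312.3]
top pink [338.5 224.4] [329 215  20  20 304] [ 439.1 -304.2]
top redcap [141.2 216.1] [137 211  10  10  76] [461.3 347.2]
top vial [146.9 175.7] [142 171  11  10  73] [600.  345.1]
top amber [256.9 146.7] [252 140  11  14 117] [694.2 -25.5]
side yel [297.2 204.3] [275 194  45  22 617] [439.7 -92.3]
side blue [241.4 235.3] [216 221  53  30 947] [487.1 142.9]
side cream [286.8 169.6] [278 165  18  11 163] [ 585.8 -312.7]
side pink [323.8 179. ] [315 174  19  11 182] [ 439.5 -305. ]
side pink [334.9 170.8] [333 170   4   3   9] [ 433.3 -397.4]
side redcap [197.9 248.9] [190 242  17  15 219] [459.6 346.9]
side vialcap [147.3 246.7] [143 242  10  10  85] [602.9 350. ]
side vial [148.3 253.3] [142 241  13  26 273] [605.3 347.5]
side amber [212.3 180. ] [203 166  20  30 370] [712.4 -36.4]
((277.57696533203125, 223.6154022216797), (31.182464599609375, 31.182462692260742), 11.309932708740234)
((209.39410400390625, 209.47647094726562), (31.1295223236084, 31.346452713012695), 12.528807640075684)
```

View pics/c0.png

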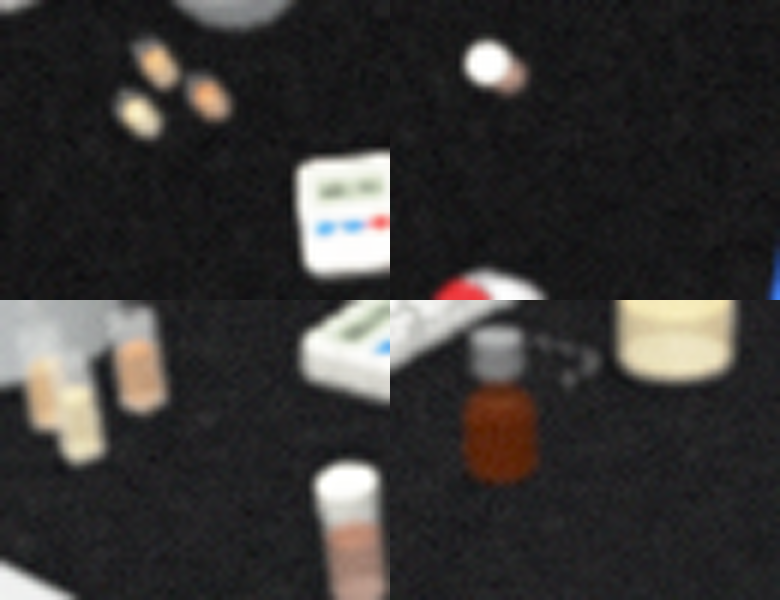

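The crop confirms it: only the piece at top (146,176) has a white cap over brownish contents, and the three tubes at (153-165,121-128) are open and thinner. The amber bottle shows an amber body with a grey cap. The mat spacing measures 240.5 mm, so the calibration holds.

Call:
jog_arm([
  [[0,0,4,3.2,1.4,-0.5,0],[0,0,4,3.2,1.4,-0.5,0],[0,0,4,3.2,1.4,-0.5,0],[0,0,4,3.2,1.4,-0.5,0],[0,0,4,3.2,1.4,-0.5,0],[0,0,4,3.2,1.4,-0.5,0],[0,0,4,3.2,1.4,-0.5,0],[0,0,4,3.2,1.4,-0.5,0],[0,0,4,3.2,1.4,-0.5,0],[0,0,4,3.2,1.4,-0.5,0]],
], newtons=30)

```text
t: 0.93
position: [526.9, -341.8, 180.5]
orientation: [0.851, 0.525, -0.0, -0.0]
ft_force: [-1.0, 0.0, 1.0]
grip_width: 85.5
grasp_force: 0.0
```

```bash
cat > st.py <<'E'
from h import *
import sys
from scipy.spatial.transform import Rotation as R
s=sense();r=R.from_quat(s['orientation']).as_matrix()
print('t',s['t'],'p',s['position'].round(1) if hasattr(s['position'],'round') else s['position'],'yclose',np.degrees(np.arctan2(r[1,1],r[0,1])).round(1),'z',r[:,2].round(3),'q',np.round(s['joint_pos'],2),'w',round(s['grip_width'],1),'F',np.round(s['ft_force'],1))
if len(sys.argv)>3:print('cm',((np.array(list(map(float,sys.argv[1:4])))-s['position'])/10).round(2))
E
python3 st.py 585.5 -312.5 150
python3 - <<'E'
from h import *
for p in((212.8,170),):print(ray('side',*p,78),)
print(ray('side',213.,187,20), ray('top',257,143.7,78),ray('top',257.5,150,20), ray('top',150,231,0),ray('top',155,229,0))
E
```

```text
t 0.9333 p [ 526.9 -341.8  180.5] yclose -26.7 z [-0.001  0.001 -1.   ] q [-0.58  0.46  0.03  1.15 -0.    1.46] w 85.5 F [-1.  0.  1.]
cm [ 5.86  2.93 -3.05]
[702.7306777  -28.43961797]
[704.03060241 -27.77156098] [704.34884018 -25.79644578] [695.7880793  -27.54621204] [415.33065892 342.05114285] [422.23842126 325.02672209]
```

Call:
jog_arm([
  [[0,0,0,2.95,1.5,-1.5,0],[0,0,0,2.95,1.5,-1.5,0],[0,0,0,0,0,-3.5,0],[0,0,0,0,0,-3.5,0],[0,0,0,0,0,-3,0],[0,0,0,0,0,-2,0],[0,0,0,0,0,-1,0],[0,0,0,0,0,0,0],[0,0,0,0,0,0,0]],
])

```text
t: 1.68
position: [584.7, -313.0, 21.3]
orientation: [0.852, 0.523, -0.0, -0.0]
ft_force: [0.5, -0.7, 0.1]
grip_width: 85.5
grasp_force: 0.0
```

```bash
python3 st.py 585.5 -312.5 1
python3 - <<'E'
from h import *
a=save('top','t1.png');b=save('side','s1.png')
f=lambda im,x,y,w,h,s:cv2.resize(im[y:y+h,x:x+w],(w*s,h*s),interpolation=cv2.INTER_CUBIC)
cv2.imwrite('pics/c1.png',np.hstack([f(a,300,150,80,80,5),f(b,255,130,80,80,5)])[:,:,::-1])
E
```

```text
t 1.6833 p [ 584.7 -313.    21.3] yclose -26.9 z [-0.001  0.    -1.   ] q [-0.49  0.63 -0.1   0.84  0.    1.55] w 85.5 F [ 0.5 -0.7  0.1]
cm [ 0.08  0.05 -2.03]
```

View pics/c1.png

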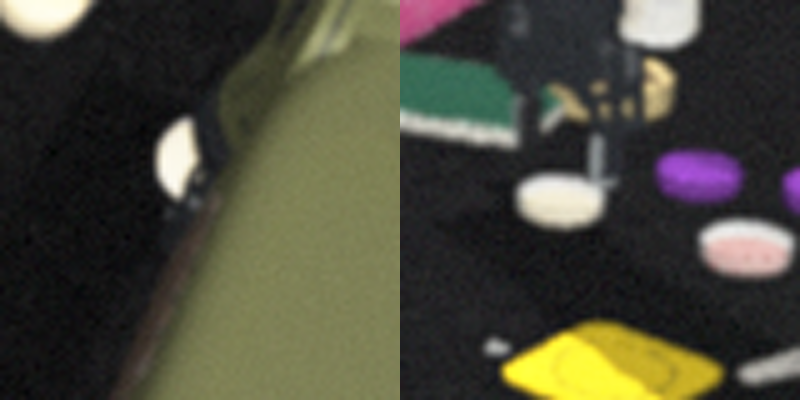

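The crop shows the fingers straddling the cream dish: top view around (337,182), side view with a finger at (375,165). Still 2 cm high, so going down and gripping.

Call:
jog_arm([
  [[0,0,0,0,0,-1.5,0],[0,0,0,0,0,-0.5,0],[0,0,0,0,0,0,0.5],[0,0,0,0,0,0,1],[0,0,0,0,0,0,1],[0,0,0,0,0,0,1],[0,0,0,0,0,0,1],[0,0,0,0,0,0,1]],
])

```text
t: 2.45
position: [585.6, -313.4, 2.7]
orientation: [0.852, 0.523, 0.0, 0.001]
ft_force: [-0.7, 0.7, 5.9]
grip_width: 59.9
grasp_force: 32.9
```

Call:
jog_arm([
  [[0,0,0,0,0,1.5,1],[0,0,0,0,0,3,1],[0,0,0,-1.8,2.7,0,1],[0,0,0,-1.8,2.7,0,1],[0,0,0,-1.8,2.7,0,1],[0,0,0,-1.8,2.7,0,1],[0,0,0,-1.8,2.7,0,1],[0,0,0,-1.8,2.7,0,1],[0,0,0,-1.8,2.7,0,1],[0,0,0,-1.8,2.7,0,1]],
])

```text
t: 3.28
position: [439.9, -95.9, 46.4]
orientation: [0.852, 0.523, 0.0, 0.0]
ft_force: [0.4, 0.4, -0.7]
grip_width: 60.0
grasp_force: 32.6
```

Call:
jog_arm([
  [[0,0,0,0,0,0,1],[0,0,0,0,0,0,1]],
])

```text
t: 3.45
position: [439.4, -95.8, 46.4]
orientation: [0.852, 0.524, -0.0, -0.0]
ft_force: [0.0, -0.3, 0.3]
grip_width: 60.0
grasp_force: 32.6
```

```bash
python3 st.py 442 -97.6 4.5
python3 - <<'E'
from h import *
a=save('top','t2.png');b=save('side','s2.png')
f=lambda im,x,y,w,h,s:cv2.resize(im[y:y+h,x:x+w],(w*s,h*s),interpolation=cv2.INTER_CUBIC)
cv2.imwrite('pics/c2.png',np.hstack([f(a,230,180,80,80,5),f(b,255,150,80,80,5)])[:,:,::-1])
E
```

```text
t 3.45 p [439.4 -95.8  46.4] yclose -26.8 z [-0.001  0.    -1.   ] q [-0.21  0.3  -0.62  0.65 -0.    1.82] w 60.0 F [ 0.  -0.3  0.3]
cm [ 0.26 -0.18 -4.19]
```

View pics/c2.png

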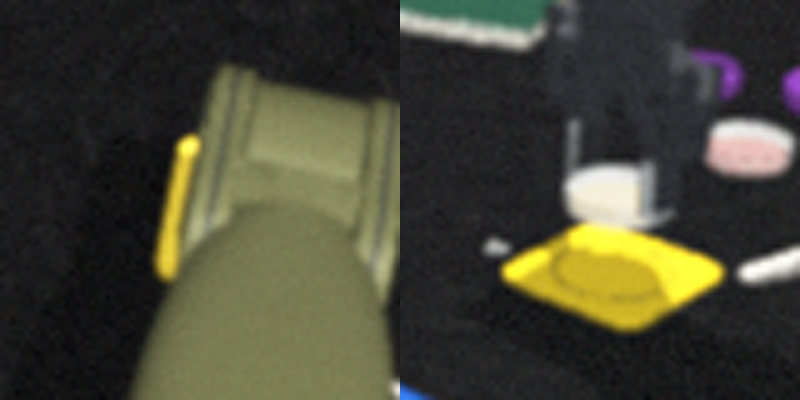

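The cream dish is held level over the yellow mat (side view ring around (378,204)). Lowering and releasing.

Call:
jog_arm([
  [[0,0,0,0.26,-0.18,-2,1],[0,0,0,0,0,-1.5,1],[0,0,0,0,0,-0.6,1],[0,0,0,0,0,0,1],[0,0,0,0,0,0,0],[0,0,0,0,0,0,0],[0,0,0,0,0,0,0],[0,0,0,0,0,0,0]],
])

```text
t: 4.22
position: [443.8, -99.0, 5.6]
orientation: [0.852, 0.523, 0.0, 0.0]
ft_force: [0.0, 0.2, -0.8]
grip_width: 85.5
grasp_force: 0.0
```

Call:
jog_arm([
  [[0,0,0,0,0,2,0],[0,0,0,0,0,4,0],[0,0,0,0,0,4,0],[0,0,0,0,-3.4,0,0],[0,0,0,0,-3.4,0,0],[0,0,0,0,-3.4,0,0],[0,0,0,0,-3.4,0,0],[0,0,0,0,-3.4,0,0],[0,0,0,0,-3.4,0,0],[0,0,0,0,0,0,0]],
])

```text
t: 5.05
position: [444.6, -309.1, 106.0]
orientation: [0.854, 0.521, -0.0, 0.003]
ft_force: [0.6, 0.0, -0.7]
grip_width: 85.2
grasp_force: 0.0
```

```bash
python3 st.py 439.3 -304.6 20
python3 - <<'E'
from h import *
a=save('top','t3.png');b=save('side','s3.png')
for n,im,bx,z in(('top',a,(255,195,305,250),15+3),('side',b,(265,185,330,220),11)):
    for c,s in blobs(im,(0,0,140),(179,110,255),bx,20)[:2]:print(n,c,s,ray(n,*c,z).round(1))
    for c,s in blobs(im,(22,120,120),(35,255,255),bx,20)[:2]:print(n,'mat',c,s)
f=lambda im,x,y,w,h,s:cv2.resize(im[y:y+h,x:x+w],(w*s,h*s),interpolation=cv2.INTER_CUBIC)
cv2.imwrite('pics/c3.png',np.hstack([f(a,230,180,80,80,5),f(b,255,150,80,80,5)])[:,:,::-1])
E
```

```text
t 5.05 p [ 444.6 -309.1  106. ] yclose -27.2 z [ 0.003 -0.005 -1.   ] q [-0.61  0.37 -0.33  0.87 -0.    1.44] w 85.2 F [ 0.6  0.  -0.7]
cm [-0.53  0.45 -8.6 ]
top [278.5 221.4] [267 210  23  23 354] [448.7 -99.6]
top [265.8 230.7] [263 227   6   8  32] [417.  -56.4]
top mat [276.6 224. ] [261 207  34  35 437]
side [296.7 200.5] [287 194  21  14 236] [445.5 -99.9]
side mat [297.3 206.7] [275 197  45  19 378]
```

View pics/c3.png

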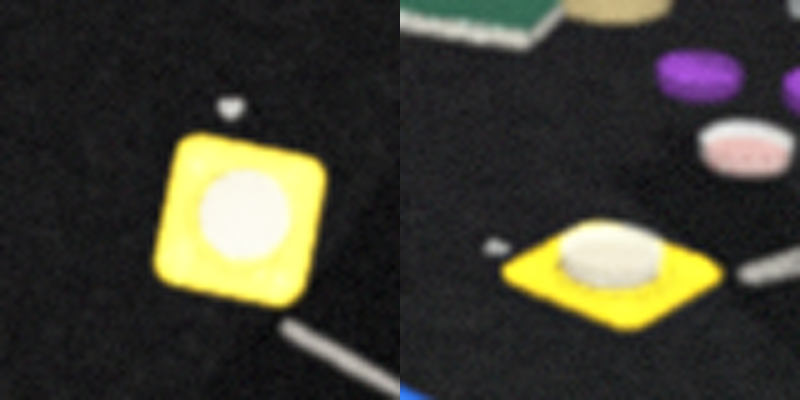

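The cream dish sits on the yellow mat: dish at about (278.3,222.5), mat at (277.6,223.6), so about 3 mm off centre and fine. Next is the pink dish.

Call:
jog_arm([
  [[0,0,0,-0.5,0.45,0,0],[0,0,0,0,0,-3,0],[0,0,0,0,0,-3,0],[0,0,0,0,0,-2,0],[0,0,0,0,0,-1,0],[0,0,0,0,0,0,0],[0,0,0,0,0,0,0]],
])

```text
t: 5.73
position: [438.1, -297.1, 15.5]
orientation: [0.852, 0.524, -0.0, -0.001]
ft_force: [0.6, -0.4, -0.7]
grip_width: 85.6
grasp_force: 0.0
```

```bash
python3 st.py 439.3 -304.6 2.5
```

```text
t 5.7333 p [ 438.1 -297.1   15.5] yclose -26.8 z [-0.001  0.001 -1.   ] q [-0.6   0.45 -0.47  0.65  0.    1.44] w 85.6 F [ 0.6 -0.4 -0.7]
cm [ 0.12 -0.75 -1.3 ]
```

Call:
jog_arm([
  [[0,0,0,0.1,-0.75,0,0],[0,0,0,0,0,-1.3,0],[0,0,0,0,0,0,0],[0,0,0,0,0,0,0.5],[0,0,0,0,0,0,1],[0,0,0,0,0,0,1],[0,0,0,0,0,0,1],[0,0,0,0,0,0,1]],
])

```text
t: 6.4
position: [440.0, -306.3, 3.7]
orientation: [0.852, 0.523, 0.0, 0.001]
ft_force: [-0.7, 0.8, 5.6]
grip_width: 59.5
grasp_force: 31.7
```

Call:
jog_arm([
  [[0,0,0,0,0,2,1],[0,0,0,0,0,3,1],[0,0,0,0.07,3.4,0,1],[0,0,0,0.08,3.4,0,1],[0,0,0,0.08,3.4,0,1],[0,0,0,0.08,3.4,0,1],[0,0,0,0.08,3.4,0,1],[0,0,0,0.08,3.4,0,1],[0,0,0,0,0,0,1],[0,0,0,0,0,0,1]],
])

```text
t: 7.23
position: [444.2, -100.5, 52.8]
orientation: [0.851, 0.525, 0.0, 0.0]
ft_force: [0.4, -0.2, -1.1]
grip_width: 59.0
grasp_force: 32.9
```

Call:
jog_arm([
  [[0,0,0,0,0,0,1],[0,0,0,0,0,0,1]],
])

```text
t: 7.4
position: [444.6, -102.8, 52.6]
orientation: [0.853, 0.523, 0.0, 0.001]
ft_force: [0.1, 0.4, -1.3]
grip_width: 59.8
grasp_force: 32.9
```

```bash
python3 st.py 444 -99 20.5
```

```text
t 7.4 p [ 444.6 -102.8   52.6] yclose -27.0 z [ 0.001 -0.001 -1.   ] q [-0.23  0.3  -0.6   0.67 -0.    1.81] w 59.8 F [ 0.1  0.4 -1.3]
cm [-0.06  0.38 -3.21]
```

Call:
jog_arm([
  [[0,0,0,-0.05,0.35,-1.5,1],[0,0,0,0,0,-1,1],[0,0,0,0,0,-0.6,1],[0,0,0,0,0,0,1],[0,0,0,0,0,0,1]],
])

```text
t: 7.82
position: [443.6, -99.3, 21.2]
orientation: [0.853, 0.522, -0.0, 0.0]
ft_force: [0.4, -0.2, -0.1]
grip_width: 59.6
grasp_force: 35.9
```

```bash
python3 st.py 444 -99 20.5
```

```text
t 7.8167 p [443.6 -99.3  21.2] yclose -27.0 z [-0. -0. -1.] q [-0.22  0.35 -0.64  0.58 -0.    1.82] w 59.6 F [ 0.4 -0.2 -0.1]
cm [ 0.04  0.03 -0.07]
```

Call:
jog_arm([
  [[0,0,0,0,0,0,0],[0,0,0,0,0,0,0],[0,0,0,0,0,0,0],[0,0,0,0,0,2,0],[0,0,0,0,0,4,0],[0,0,0,0,0,4,0],[0,0,0,0,0,4,0]],
])

```text
t: 8.4
position: [442.8, -98.1, 162.8]
orientation: [0.852, 0.523, -0.0, -0.0]
ft_force: [1.4, -0.1, -0.2]
grip_width: 85.2
grasp_force: 0.0
```

Call:
jog_arm([
  [[0,0,0,0.2,4,0,0],[0,0,0,0.2,4,0,0],[0,0,0,0.2,4,0,0],[0,0,0,0.2,4,0,0],[0,0,0,0.2,4,0,0],[0,0,0,0.2,4,0,0],[0,0,0,0.2,4,0,0],[0,0,0,0.2,4,0,0],[0,0,0,0,4,0,0],[0,0,0,0,4,0,0]],
])

```text
t: 9.23
position: [459.3, 303.8, 161.5]
orientation: [0.852, 0.523, 0.0, 0.0]
ft_force: [1.4, -0.3, 0.2]
grip_width: 85.2
grasp_force: 0.0
```

Call:
jog_arm([
  [[0,0,0,0,4.6,0,0],[0,0,0,0,0,0,0],[0,0,0,0,0,0,0],[0,0,0,0,0,0,0]],
])

```text
t: 9.57
position: [459.1, 343.1, 161.0]
orientation: [0.852, 0.523, -0.001, 0.0]
ft_force: [-0.6, -0.4, 0.4]
grip_width: 85.4
grasp_force: 0.0
```

```bash
python3 st.py 460.5 347 26
python3 - <<'E'
from h import *
a=save('top','t4.png');b=save('side','s4.png')
for n,im,bx,z in(('top',a,(255,195,305,250),33),('side',b,(265,185,330,220),26)):
    for c,s in blobs(im,(0,0,100),(18,140,255),bx,20)[:2]:print(n,c,s,ray(n,*c,z).round(1))
f=lambda im,x,y,w,h,s:cv2.resize(im[y:y+h,x:x+w],(w*s,h*s),interpolation=cv2.INTER_CUBIC)
cv2.imwrite('pics/c4.png',np.vstack([np.hstack([f(a,250,190,60,50,6),f(b,265,170,60,50,6)]),np.hstack([f(a,230,120,60,50,6),f(b,170,220,60,50,6)])])[:,:,::-1])
E
```

```text
t 9.5667 p [459.1 343.1 161. ] yclose -26.9 z [-0.001 -0.001 -1.   ] q [ 0.64  0.38 -0.15  1.04 -0.    2.68] w 85.4 F [-0.6 -0.4  0.4]
cm [  0.14   0.39 -13.5 ]
top [278.2 222.4] [271 215  16  16 201] [444.7 -97.8]
top [292.5 247.5] [289 245   9   5  22] [ 361.  -145.3]
side [297.2 196.9] [287 190  21  13 180] [442.4 -94.9]
```

View pics/c4.png

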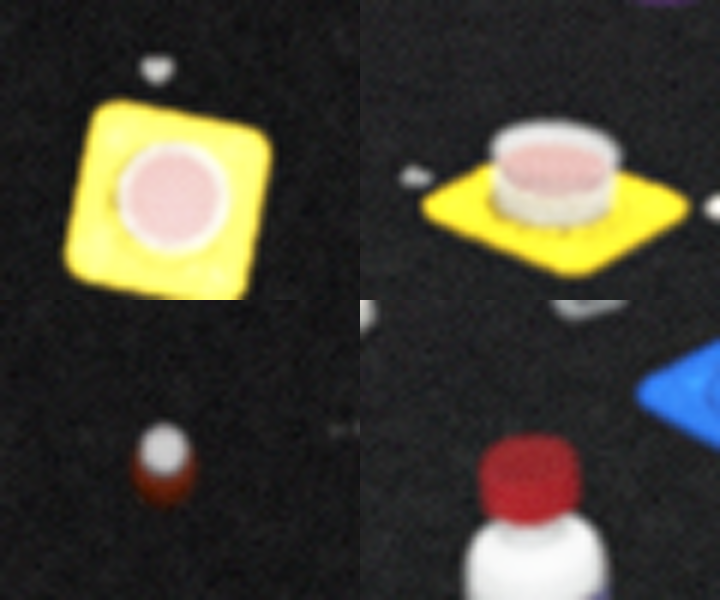

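The pink dish is stacked squarely: (278.2,222.4) in the top view, and neatly on the cream one in the side view. Amber cap top is at about (257,144.7). Next is the red bottle.

Call:
jog_arm([
  [[0,0,0,0.15,0.4,0,0],[0,0,0,0,0,-3,0],[0,0,0,0,0,-3,0],[0,0,0,0,0,-3,0],[0,0,0,0,0,-2,0],[0,0,0,0,0,-1,0],[0,0,0,0,0,-0.5,0],[0,0,0,0,0,0,0],[0,0,0,0,0,0,0]],
])

```text
t: 10.42
position: [462.0, 347.7, 37.4]
orientation: [0.852, 0.523, 0.001, -0.0]
ft_force: [-0.2, 0.8, 0.5]
grip_width: 85.1
grasp_force: 0.0
```

```bash
python3 st.py 460.5 347 26
```

```text
t 10.4167 p [462.  347.7  37.4] yclose -27.0 z [ 0.001  0.001 -1.   ] q [ 0.65  0.49 -0.32  0.75  0.    2.69] w 85.1 F [-0.2  0.8  0.5]
cm [-0.15 -0.07 -1.14]
```

Call:
jog_arm([
  [[0,0,0,-0.1,0,-0.6,0],[0,0,0,0,0,-0.5,0],[0,0,0,0,0,0,0],[0,0,0,0,0,0,0.4],[0,0,0,0,0,0,1],[0,0,0,0,0,0,1],[0,0,0,0,0,0,1],[0,0,0,0,0,0,1],[0,0,0,0,0,0,1]],
])

```text
t: 11.17
position: [460.4, 347.7, 25.7]
orientation: [0.852, 0.523, 0.0, -0.0]
ft_force: [-0.0, 0.3, 2.6]
grip_width: 45.1
grasp_force: 31.2
```

Call:
jog_arm([
  [[0,0,0,0,0,1,1],[0,0,0,0,0,2,1],[0,0,0,0,0,2,1],[0,0,0,0,0,0,1],[0,0,0,0,0,0,1]],
])

```text
t: 11.58
position: [461.0, 348.1, 76.6]
orientation: [0.852, 0.523, 0.001, -0.0]
ft_force: [-0.4, -0.1, -1.9]
grip_width: 45.1
grasp_force: 31.0
```

```bash
python3 st.py 489.4 138.2 29.5
python3 - <<'E'
from h import *
b=save('side','s5.png')
cv2.imwrite('pics/c5.png',cv2.resize(b[150:300,140:290],(600,600),interpolation=cv2.INTER_CUBIC)[:,:,::-1])
E
```

```text
t 11.5833 p [461.  348.1  76.6] yclose -26.9 z [ 0.002  0.002 -1.   ] q [ 0.65  0.45 -0.27  0.84 -0.    2.69] w 45.1 F [-0.4 -0.1 -1.9]
cm [  2.84 -20.99  -4.71]
```

View pics/c5.png

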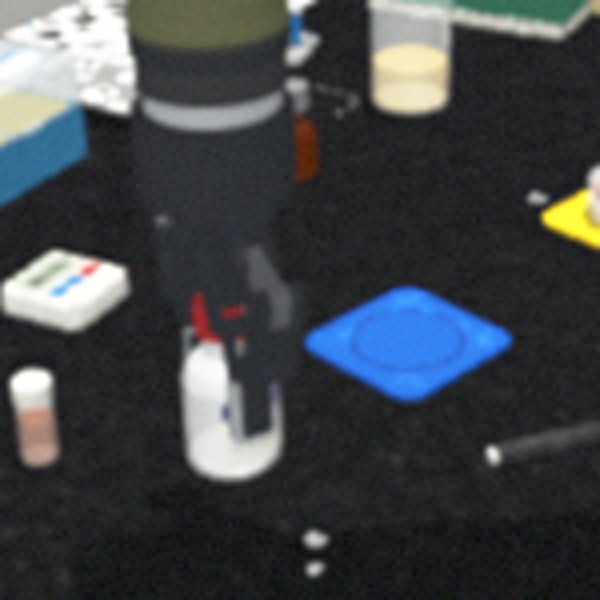

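The red bottle is lifted and upright (side view around (198,250)). Carrying it to the blue mat.

Call:
jog_arm([
  [[0,0,0,0.4,-3,0,1],[0,0,0,0.4,-3,0,1],[0,0,0,0.4,-3,0,1],[0,0,0,0.4,-3,0,1],[0,0,0,0.4,-3,0,1],[0,0,0,0.4,-3,0,1],[0,0,0,0.4,-3,0,1],[0,0,0,0,0,0,1],[0,0,0,0,0,-2,1],[0,0,0,0,0,-1.5,1]],
])

```text
t: 12.47
position: [487.9, 136.9, 39.2]
orientation: [0.853, 0.522, -0.0, -0.0]
ft_force: [0.5, -0.1, -0.7]
grip_width: 45.3
grasp_force: 31.1
```

Call:
jog_arm([
  [[0,0,0,0,0,0,1],[0,0,0,0,0,0,1],[0,0,0,0,0,0,1]],
])

```text
t: 12.72
position: [487.8, 137.7, 40.2]
orientation: [0.852, 0.523, -0.0, -0.0]
ft_force: [0.4, -1.0, -0.6]
grip_width: 44.7
grasp_force: 31.1
```

```bash
python3 st.py 489.4 138.2 29
```

```text
t 12.7167 p [487.8 137.7  40.2] yclose -26.9 z [-0.001 -0.    -1.   ] q [ 0.28  0.39 -0.5   0.68  0.    2.32] w 44.7 F [ 0.4 -1.  -0.6]
cm [ 0.16  0.05 -1.12]
```

Call:
jog_arm([
  [[0,0,0,0.15,0.05,-0.6,1],[0,0,0,0,0,-0.5,1],[0,0,0,0,0,0,1],[0,0,0,0,0,0,1],[0,0,0,0,0,0,0],[0,0,0,0,0,0,0],[0,0,0,0,0,0,0],[0,0,0,0,0,0,0]],
])

```text
t: 13.38
position: [489.8, 137.9, 29.6]
orientation: [0.852, 0.523, 0.0, 0.0]
ft_force: [0.5, 0.3, 1.5]
grip_width: 85.4
grasp_force: 0.0
```

Call:
jog_arm([
  [[0,0,0,0,0,1.5,0],[0,0,0,0,0,3,0],[0,0,0,0,0,4,0],[0,0,0,0,0,4,0],[0,0,0,0,0,1.5,0],[0,0,0,3,-2.4,0,0],[0,0,0,3,-2.4,0,0],[0,0,0,3,-2.4,0,0],[0,0,0,3,-2.4,0,0],[0,0,0,3,-2.4,0,0]],
])

```text
t: 14.22
position: [640.7, 16.7, 169.6]
orientation: [0.852, 0.523, 0.0, 0.0]
ft_force: [0.8, 0.7, -0.0]
grip_width: 85.5
grasp_force: 0.0
```

Call:
jog_arm([
  [[0,0,0,3,-2.4,0,0],[0,0,0,3,-2.4,0,0],[0,0,0,0,0,-3,0],[0,0,0,0,0,-2,0],[0,0,0,0,0,0,0],[0,0,0,0,0,0,0]],
])

```text
t: 14.72
position: [698.0, -30.2, 117.7]
orientation: [0.852, 0.523, -0.002, -0.001]
ft_force: [-0.5, -0.3, 0.5]
grip_width: 85.2
grasp_force: 0.0
```

```bash
python3 st.py 701.5 -28 11
python3 - <<'E'
from h import *
a=save('top','t6.png');b=save('side','s6.png')
for n,im,bx,z in(('top',a,(190,185,230,235),95),('side',b,(205,185,275,245),88)):
    for c,s in blobs(im,(0,150,90),(10,255,255),bx,10)[:2]:print(n,c,s,ray(n,*c,z).round(1))
f=lambda im,x,y,w,h,s:cv2.resize(im[y:y+h,x:x+w],(w*s,h*s),interpolation=cv2.INTER_CUBIC)
cv2.imwrite('pics/c6.png',np.hstack([f(a,180,150,80,80,5),f(b,190,140,80,120,5)[:400],])[:,:,::-1] if 0 else np.hstack([f(a,175,130,80,110,5),f(b,190,140,80,110,5)])[:,:,::-1])
E
```

```text
t 14.7167 p [698.  -30.2 117.7] yclose -26.9 z [-0.004  0.    -1.   ] q [-0.04  0.62  0.15  1.1   0.    2.  ] w 85.2 F [-0.5 -0.3  0.5]
cm [  0.35   0.22 -10.67]
side [212.7 188.9] [208 185  10  10  58] [606.8 100. ]
```

View pics/c6.png

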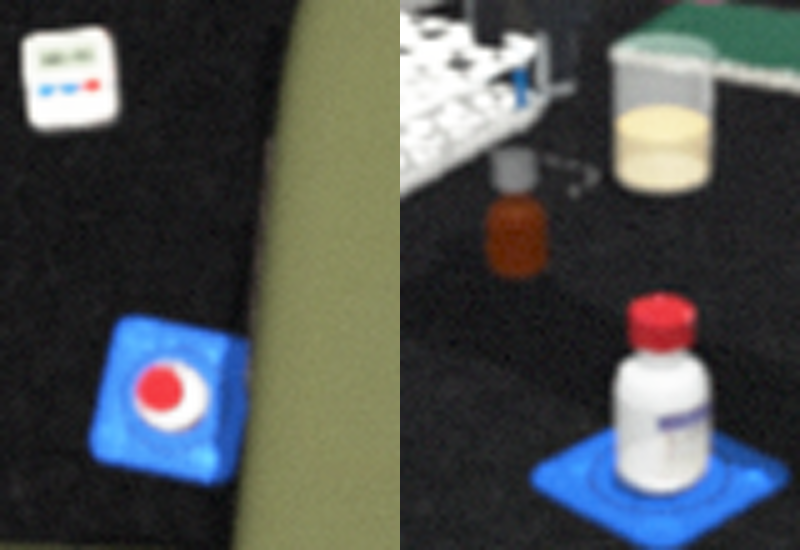

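The red bottle stands on the blue mat, cap at about (206.4,207.2) in the top view, with its foot centred in the ring in the side view. Descending on the amber bottle.

Call:
jog_arm([
  [[0,0,0,0.35,0.2,0,0],[0,0,0,0,0,-3,0],[0,0,0,0,0,-3,0],[0,0,0,0,0,-2,0],[0,0,0,0,0,-1.5,0],[0,0,0,0,0,0,0],[0,0,0,0,0,0,0]],
])

```text
t: 15.4
position: [703.3, -27.7, 25.0]
orientation: [0.852, 0.523, 0.0, 0.0]
ft_force: [-0.2, 0.0, 0.6]
grip_width: 85.1
grasp_force: 0.0
```

```bash
python3 st.py 701.5 -28 11
python3 - <<'E'
from h import *
print(ray('top',206.2,207.0,98))
b=save('side','s7.png')
cv2.imwrite('pics/c7.png',cv2.resize(b[130:230,170:270],(600,600),interpolation=cv2.INTER_CUBIC)[:,:,::-1])
E
```

```text
t 15.4 p [703.3 -27.7  25. ] yclose -26.9 z [ 0. -0. -1.] q [-0.04  0.69  0.03  0.91  0.    2.  ] w 85.1 F [-0.2  0.   0.6]
cm [-0.18 -0.03 -1.4 ]
[490.9939364  137.53727991]
```

View pics/c7.png

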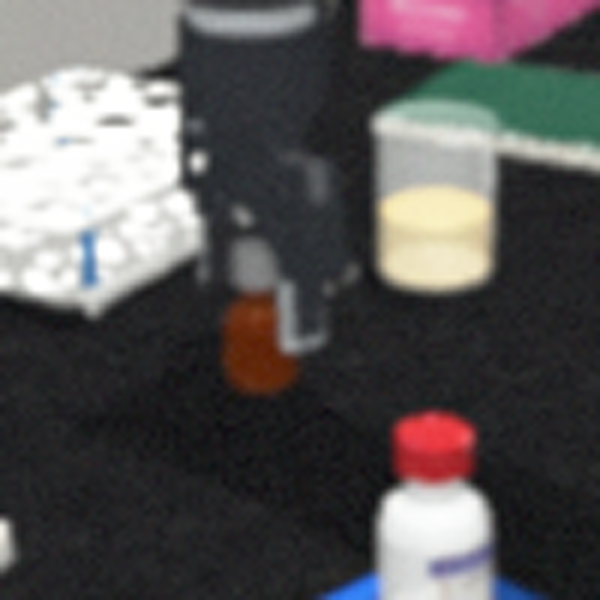

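The fingers straddle the amber bottle (side view around (213,187)). Red bottle measures (491,137.5), on target. Lowering and gripping the amber one.

Call:
jog_arm([
  [[0,0,0,-0.1,0,-1,0],[0,0,0,0,0,-0.4,0],[0,0,0,0,0,0,0],[0,0,0,0,0,0,0.4],[0,0,0,0,0,0,1],[0,0,0,0,0,0,1],[0,0,0,0,0,0,1],[0,0,0,0,0,0,1],[0,0,0,0,0,0,1]],
])

```text
t: 16.2
position: [702.5, -28.1, 10.8]
orientation: [0.852, 0.523, 0.0, 0.0]
ft_force: [-0.2, -0.4, 1.9]
grip_width: 36.6
grasp_force: 30.3
```

Call:
jog_arm([
  [[0,0,0,0,0,1,1],[0,0,0,0,0,2,1],[0,0,0,-3,0.6,1,1],[0,0,0,-3,0.6,0,1],[0,0,0,-3,0.6,0,1],[0,0,0,-3,0.6,0,1],[0,0,0,-3,0.6,0,1],[0,0,0,-3,0.6,0,1],[0,0,0,-3,0.6,0,1],[0,0,0,-2.5,0.6,0,1]],
])

```text
t: 17.03
position: [464.5, 20.0, 50.6]
orientation: [0.852, 0.523, -0.001, -0.0]
ft_force: [-0.5, 0.1, 0.0]
grip_width: 36.3
grasp_force: 30.3
```

Call:
jog_arm([
  [[0,0,0,0,0,0,1],[0,0,0,0,0,0,1],[0,0,0,0,0,0,1]],
])

```text
t: 17.28
position: [468.6, 19.9, 51.1]
orientation: [0.852, 0.523, 0.001, 0.001]
ft_force: [0.6, -0.2, 0.6]
grip_width: 36.5
grasp_force: 30.3
```

```bash
python3 st.py 465.8 20.3 11
```

```text
t 17.2833 p [468.6  19.9  51.1] yclose -26.9 z [ 0.003 -0.    -1.   ] q [ 0.04  0.32 -0.57  0.67 -0.    2.08] w 36.5 F [ 0.6 -0.2  0.6]
cm [-0.28  0.04 -4.01]
```

Call:
jog_arm([
  [[0,0,0,-0.2,0.05,-2,1],[0,0,0,0,0,-1.5,1],[0,0,0,0,0,-0.5,1],[0,0,0,0,0,0,1],[0,0,0,0,0,0,1],[0,0,0,0,0,0,0],[0,0,0,0,0,0,0],[0,0,0,0,0,0,0],[0,0,0,0,0,0,0],[0,0,0,0,0,0,0]],
])

```text
t: 18.12
position: [465.3, 20.4, 10.4]
orientation: [0.852, 0.523, 0.0, 0.0]
ft_force: [-0.1, -0.1, 0.9]
grip_width: 85.2
grasp_force: 0.0
```

Call:
jog_arm([
  [[0,0,0,0,0,1.5,0],[0,0,0,0,0,3,0],[0,0,0,0,0,4,0],[0,0,0,0,0,4,0],[0,0,0,0,0,2.5,0],[0,0,0,3,2,0,0],[0,0,0,3,2,0,0],[0,0,0,2,3.2,0,0],[0,0,0,2,3.2,0,0],[0,0,0,2,3.2,0,0]],
])

```text
t: 18.95
position: [586.0, 157.6, 160.4]
orientation: [0.852, 0.523, 0.0, 0.0]
ft_force: [0.7, 0.7, -0.1]
grip_width: 85.0
grasp_force: 0.0
```

Call:
jog_arm([
  [[0,0,0,1.5,3.2,0,0],[0,0,0,0,3.2,0,0],[0,0,0,0,3.2,-1,0],[0,0,0,0,3.2,-2,0],[0,0,0,0,3.2,-2,0],[0,0,0,0,3.2,-2,0],[0,0,0,0,0,0,0],[0,0,0,0,0,0,0]],
])

```text
t: 19.62
position: [598.3, 349.5, 87.9]
orientation: [0.851, 0.524, -0.002, 0.0]
ft_force: [-0.7, -0.9, -0.3]
grip_width: 85.3
grasp_force: 0.0
```

```bash
python3 st.py 601 347.5 8
python3 - <<'E'
from h import *
a=save('top','t8.png');b=save('side','s8.png')
print([ (c,s[4],ray('top',*c,78).round(1)) for c,s in blobs(a,(0,0,100),(179,60,255),(230,185,265,225),5)])
f=lambda im,x,y,w,h,s:cv2.resize(im[y:y+h,x:x+w],(w*s,h*s),interpolation=cv2.INTER_CUBIC)
cv2.imwrite('pics/c8.png',np.hstack([f(a,185,180,110,70,5)[:, :400],f(b,110,190,80,70,5)])[:,:,::-1])
E
```

```text
t 19.6167 p [598.3 349.5  87.9] yclose -26.7 z [-0.003 -0.002 -1.   ] q [ 0.53  0.63  0.08  1.03 -0.    2.57] w 85.3 F [-0.7 -0.9 -0.3]
cm [ 0.27 -0.2  -7.99]
[(array([242.1, 214.4]), np.int32(56), array([468.6,  22.3]))]
```

View pics/c8.png

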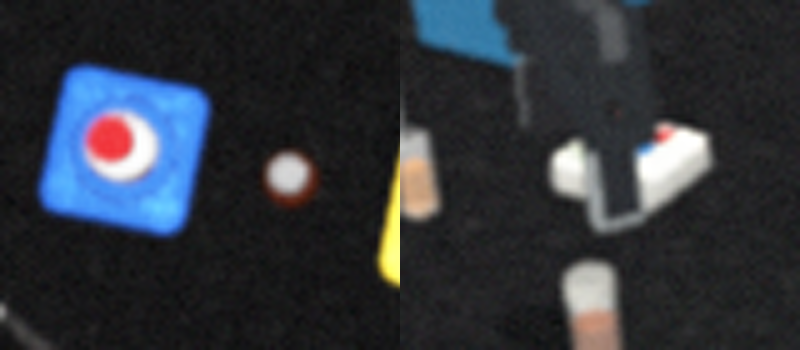

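The amber bottle stands midway, cap at (242.1,214.4), which is about (468,22). The gripper is centred above the vial.

Call:
jog_arm([
  [[0,0,0,0.2,-0.2,-2,0],[0,0,0,0,0,-2.5,0],[0,0,0,0,0,-2,0],[0,0,0,0,0,-1,0],[0,0,0,0,0,0,0],[0,0,0,0,0,0,0]],
])

```text
t: 20.22
position: [602.6, 345.5, 16.1]
orientation: [0.853, 0.523, 0.0, 0.0]
ft_force: [0.4, -0.4, 0.2]
grip_width: 85.6
grasp_force: 0.0
```

```bash
python3 st.py 601 347.5 8
python3 - <<'E'
from h import *
b=save('side','s9.png')
cv2.imwrite('pics/c9.png',cv2.resize(b[190:290,100:200],(600,600),interpolation=cv2.INTER_CUBIC)[:,:,::-1])
E
```

```text
t 20.2167 p [602.6 345.5  16.1] yclose -27.0 z [ 0.  0. -1.] q [ 0.52  0.69 -0.01  0.88 -0.    2.56] w 85.6 F [ 0.4 -0.4  0.2]
cm [-0.16  0.2  -0.81]
```

View pics/c9.png

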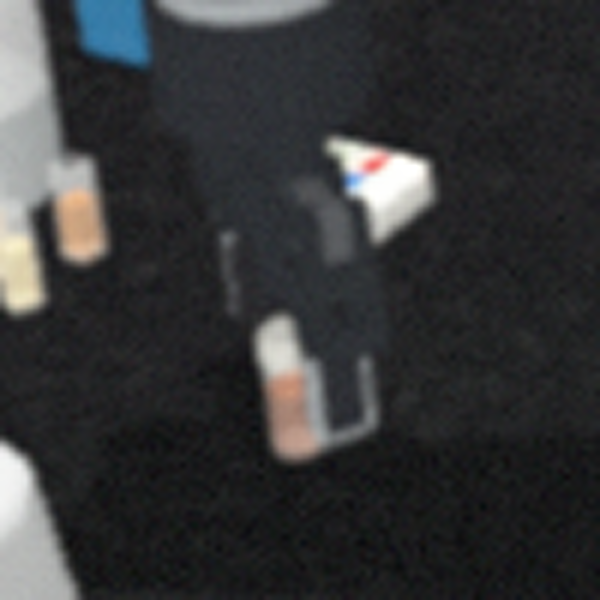

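The vial stands between the fingers (side view around (147,254)). Lowering and gripping.

Call:
jog_arm([
  [[0,0,0,-0.1,0.2,-0.6,0],[0,0,0,0,0,-0.5,0],[0,0,0,0,0,0,0],[0,0,0,0,0,0,0.4],[0,0,0,0,0,0,0.6],[0,0,0,0,0,0,0.7],[0,0,0,0,0,0,0.8],[0,0,0,0,0,0,1],[0,0,0,0,0,0,1],[0,0,0,0,0,0,1]],
])

```text
t: 21.1
position: [601.1, 348.5, 4.4]
orientation: [0.852, 0.523, 0.0, -0.0]
ft_force: [0.1, 1.5, 0.5]
grip_width: 18.9
grasp_force: 29.2
```

Call:
jog_arm([
  [[0,0,0,0,0,1,1],[0,0,0,0,0,3,1],[0,0,0,0,0,4,1],[0,0,0,0,0,4,1],[0,0,0,0,0,2,1],[0,0,0,0,0,0,1],[0,0,0,0,0,0,1]],
])

```text
t: 21.68
position: [602.3, 349.1, 147.1]
orientation: [0.852, 0.523, 0.002, 0.0]
ft_force: [-0.1, -0.6, -0.9]
grip_width: 18.6
grasp_force: 29.3
```

```bash
python3 st.py 565 1.5 5
python3 - <<'E'
from h import *
b=save('side','s10.png')
cv2.imwrite('pics/c10.png',cv2.resize(b[170:290,90:210],(600,600),interpolation=cv2.INTER_CUBIC)[:,:,::-1])
E
```

```text
t 21.6833 p [602.3 349.1 147.1] yclose -26.9 z [ 0.004  0.002 -1.   ] q [ 0.53  0.59  0.18  1.15 -0.    2.57] w 18.6 F [-0.1 -0.6 -0.9]
cm [ -3.73 -34.76 -14.21]
```

View pics/c10.png

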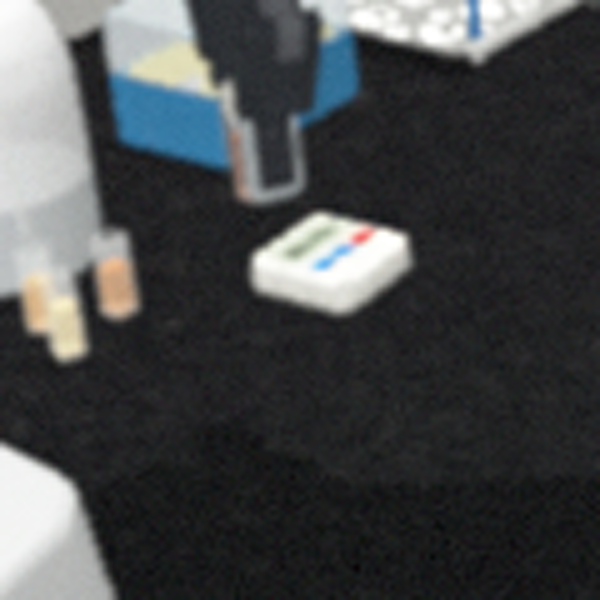

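The vial is held upright (side view around (138,203)). Carrying it behind the amber bottle.

Call:
jog_arm([
  [[0,0,0,-0.3,-3.5,0,1],[0,0,0,-0.3,-3.5,0,1],[0,0,0,-0.3,-3.5,0,1],[0,0,0,-0.3,-3.5,0,1],[0,0,0,-0.4,-3.5,0,1],[0,0,0,-0.4,-3.5,0,1],[0,0,0,-0.4,-3.5,0,1],[0,0,0,-0.4,-3.5,0,1],[0,0,0,-0.4,-3.5,0,1],[0,0,0,-0.4,-3.2,0,1]],
])

```text
t: 22.57
position: [562.7, -0.5, 142.1]
orientation: [0.852, 0.523, -0.002, -0.001]
ft_force: [0.1, 0.5, -0.0]
grip_width: 18.8
grasp_force: 29.3
```

Call:
jog_arm([
  [[0,0,0,0,0,-3,1],[0,0,0,0,0,-3,1],[0,0,0,0,0,-3,1],[0,0,0,0,0,-2,1],[0,0,0,0,0,-1,1],[0,0,0,0,0,0,1],[0,0,0,0,0,0,1],[0,0,0,0,0,0,1]],
])

```text
t: 23.23
position: [565.9, 1.5, 25.1]
orientation: [0.852, 0.523, 0.001, 0.0]
ft_force: [-0.3, -0.7, 0.2]
grip_width: 18.9
grasp_force: 29.3
```

```bash
python3 st.py 565 1.5 5
```

```text
t 23.2333 p [565.9   1.5  25.1] yclose -26.9 z [ 0.001 -0.    -1.   ] q [ 0.    0.49 -0.37  0.71 -0.    2.04] w 18.9 F [-0.3 -0.7  0.2]
cm [-0.09 -0.   -2.01]
```

Call:
jog_arm([
  [[0,0,0,0,0,-1.3,1],[0,0,0,0,0,-0.7,1],[0,0,0,0,0,0,1],[0,0,0,0,0,0,1],[0,0,0,0,0,0,0.4],[0,0,0,0,0,0,0.4],[0,0,0,0,0,0,0.4],[0,0,0,0,0,0,0.4],[0,0,0,0,0,1,0.4],[0,0,0,0,0,2,0.4]],
])

```text
t: 24.07
position: [562.8, 1.4, 33.0]
orientation: [0.852, 0.523, -0.002, -0.001]
ft_force: [0.1, -0.2, 0.1]
grip_width: 51.6
grasp_force: 0.0
```

Call:
jog_arm([
  [[0,0,0,0,0,4,0.4],[0,0,0,0,0,4,0.4],[0,0,0,0,0,4,0.4],[0,0,0,0,0,4,0.4],[0,0,0,0,3.8,0,0.4],[0,0,0,0,3.8,0,0.4],[0,0,0,0,3.8,0,0.4],[0,0,0,0,3.8,0,0.4],[0,0,0,0,3.8,0,0.4],[0,0,0,0,3.8,0,0.4]],
])

```text
t: 24.9
position: [564.7, 231.1, 195.4]
orientation: [0.852, 0.523, 0.0, 0.0]
ft_force: [-0.1, -0.5, 0.7]
grip_width: 51.4
grasp_force: 0.0
```

Call:
jog_arm([
  [[0,0,0,0,3.8,0,0.4],[0,0,0,0,3.8,0,0.4],[0,0,0,0,3.8,0,0.4],[0,0,0,0,3.8,0,0.4],[0,0,0,0,0,0,0.4],[0,0,0,0,0,0,0.4],[0,0,0,0,0,0,0.4]],
])

```text
t: 25.48
position: [564.7, 381.2, 194.5]
orientation: [0.852, 0.523, -0.0, 0.0]
ft_force: [0.4, -0.5, 0.8]
grip_width: 50.8
grasp_force: 0.0
```

```bash
python3 st.py
python3 - <<'E'
from h import *
a=save('top','t11.png');b=save('side','s11.png')
for nm,lo,hi,bx,z in(('amber',(0,0,100),(179,70,255),(230,195,260,225),78),('vial',(0,0,140),(179,60,255),(230,165,265,198),51),('red',(0,150,90),(10,255,255),(190,185,230,235),97),('pink',(0,0,100),(18,140,255),(260,195,300,240),33)):
    print(nm,[(c,s[4],ray('top',*c,z).round(1)) for c,s in blobs(a,lo,hi,bx,5)][:2])
f=lambda im,x,y,w,h,s:cv2.resize(im[y:y+h,x:x+w],(w*s,h*s),interpolation=cv2.INTER_CUBIC)
cv2.imwrite('pics/c11.png',np.hstack([f(a,185,165,125,110,3),f(b,190,160,140,110,3)])[:,:,::-1])
E
```

```text
t 25.4833 p [564.7 381.2 194.5] yclose -26.9 z [-0.    -0.001 -1.   ] q [ 0.59  0.55  0.23  1.25 -0.    2.63] w 50.8 F [ 0.4 -0.5  0.8]
amber [(array([242.1, 214.4]), np.int32(56), array([468.6,  22.3]))]
vial [(array([248.3, 186. ]), np.int32(42), array([565.7,   3.1]))]
red []
pink [(array([278.2, 222.4]), np.int32(202), array([444.7, -97.8]))]
```

View pics/c11.png

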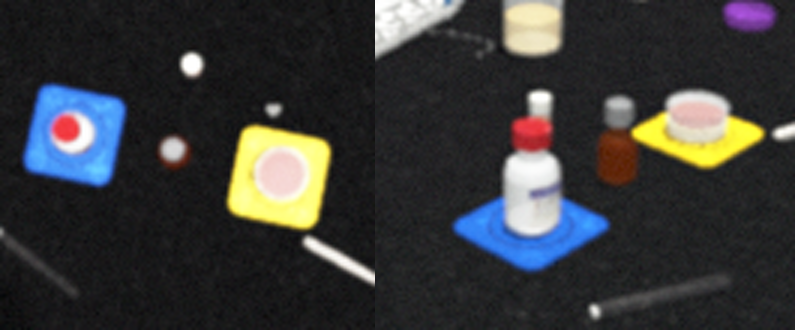

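Everything is upright and in place: amber cap (242,214), vial (248,186) about 99 mm behind it, pink stack (278,222), and the red bottle on blue at about (207,208).

```bash
python3 -c "from bench import *;print(sign_off())"
```

```text
the job is handed in; nothing more can be done
None
```

I set out the plate-test station and handed it in at about 25 s of the 128 s allowed; the last pictures show all five items upright, let go and within tolerance, but the sign-off returned no verdict.

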